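Set the stock tags of the slate bins

ROBOT

A 6-joint arm with a two-finger parallel gripper is mounted at the origin on the work surface. World frame = base frame: x ahead of the robot, y to its left, z up, the work surface at z = 0. Lengths are in mm, angles in rad, forces in N, time in s.
With the tool pointing down it reaches from about 250 to 775 mm from the base axis. Payload 8.9 kg.
Tool frame: the origin (TCP) lies midway between the tips of the shut fingers; the grasp point (between the pads) lies 19 mm behind it; x points along the fingers, z is the direction in which the jaws open and shut, and the axes are right-handed (so a half turn about x gives the same grasp; the last joint's range is limited). The gripper opens to 85 mm and grips with 20 to 120 N. Pads are 22 mm wide; open, the fingers measure 114 mm over their backs; the gripper's body (76 mm by 85 mm) begins 54 mm behind the grasp point. The pads swing forward as they close: fully open they stand 13 mm farther back than shut.
Start: joints at [1.047, 0.291, -0.153, 1.127, 0, 1.431], TCP at [197.065, 486.61, 231.305] pointing down, gripper open.
Joint ranges: [-2.52, 2.52], [-0.91, 1.74], [-1.3, 1.37], [-1.96, 2.02], [-1.52, 1.47], [-3.14, 3.14]. Speed limits (rad/s): [2.22, 2.22, 2.79, 3.14, 3.14, 3.14].

INTERFACE

Orientations are given as [roll, pitch, yaw] about the fixed x, y, z axes, in that order (R = Rz(yaw) Ry(pitch) Rx(roll)).
In Python, from rig import manip, eoat, vision gives the robot as it stands. Calls block until the motion is done:
- manip.reach(position, orientation): joint-space move of the TCP to a pose.
- manip.movel(position, v=150, ori=None): straight line of the TCP; ori=None keeps the orientation; v is the mean speed in mm/s.
- manip.goto_joints(angles): joint-space move.
- eoat.gripper_open() and eoat.gripper_close(force=None): open the fingers fully, or close them until they stop; force is the grip in N (None keeps the last).
- manip.wait(seconds).
- manip.solve_ik(position, orientation): joint angles nearest the present ones, or None.
- manip.read_state(): the state.
- vision.capture(name): name is "scene" or "top" or "wrist"; returns (picture, depth): 420x560x3 uint8, red, green, blue; 420x560 float32, mm along the optical axis (not along the pixel's ray), 0 where there is no reading.
- vision.calibration(name): a dict with "K" (3x3 intrinsics, pixels), "dist_coeffs" ([k1, k2, p1, p2, k3] as OpenCV has them; the pictures are not rectified), "xyz" and "rotation" of the camera in the world. Camera axes: x right, y down, z forward; pixel columns grow to the right and rows downward; lengths in mm; the calibration is good to about 2 mm. A picture is of the moment at which its call begins: read the wrist's pose just before it. calibration takes no time and is no camera call; for the wrist camera it gives the pose at the moment of the call.
A pose or a line that the arm cannot do raises manip.IKError and nothing moves.
- manip.finish_job(): hands the job in, once; it reports no verdict.
The state is a dict: "clock": time; "joints": joint angles; "qvel": joint speeds; "joint_efforts": joint torques, N m; "ee_pos": TCP position; "eef_rot": TCP orientation; "ft_force": force on the tool from outside, world axes, zero at the start; "torque": the same for the moment, N m; "finger_gap": finger opening in mm.
Only numpy, scipy, OpenCV 4.12 (cv2) and the standard library are available. Lean on these libraries where they do the work, as an engineer would, in place of code of your own. Each camera call takes 0.05 s, during which the arm holds its last target. There are 200 camera calls.

TASK

Behind each hinged bone-white tag stands one bin for slate blanks. With the fingertips, gently push over whichever tags are wrong, without gripping them, so that only the tag of the full bin (blanks stacked above the brim) leans back towards its bin with the round disc face up, and the tags of all bins that are not full lean the other way, towards the robot, with the bar face up. Leave the slate blanks, the cup, the pine block and the whetstone where they are.

Things in the scene. Friction and masses are not known exactly. Their poses are not given: they have to be found in the camera images.
- holder_a: fixed stand of one tag, foot 44 x 70 mm, on a plank (its top 15 mm above the table). Origin: centre of the foot's underside; x axis points away from the robot, to this tag's own bin (bin centre 125 mm along +x, same y); y axis parallel to the hinge, which is 16 mm above the origin. Four stand in a row 92 mm apart; which stands where varies.
- tag_a (a joint): hinge of the bone-white tag on holder_a, a plate 56 wide, 6 thick, 66 mm from hinge to free edge, 50 g. 0 = upright; +0.6 = leaning back to its bin on a stop, disc face up; -0.6 = leaning to the robot on a stop, bar face up; leaning, the edge is 37 mm off the hinge, 85 mm above the table. Swings freely: pushed past upright it falls to the other stop. Starts at -0.6.
- bin_a: white open bin, 76 x 80 mm, 30 mm high, fixed on the plank behind one of the tags; origin: centre of its underside; x axis as for the holders; place in the row varies. FULL: three blanks stacked, the top one 10 mm above the brim.
- holder_b: fixed stand of one tag, foot 44 x 70 mm, on a plank (its top 15 mm above the table). Origin: centre of the foot's underside; x axis points away from the robot, to this tag's own bin (bin centre 125 mm along +x, same y); y axis parallel to the hinge, which is 16 mm above the origin. Four stand in a row 92 mm apart; which stands where varies.
- tag_b (a joint): hinge of the bone-white tag on holder_b, a plate 56 wide, 6 thick, 66 mm from hinge to free edge, 50 g. 0 = upright; +0.6 = leaning back to its bin on a stop, disc face up; -0.6 = leaning to the robot on a stop, bar face up; leaning, the edge is 37 mm off the hinge, 85 mm above the table. Swings freely: pushed past upright it falls to the other stop. Starts at +0.6.
- bin_b: white open bin, 76 x 80 mm, 30 mm high, fixed on the plank behind one of the tags; origin: centre of its underside; x axis as for the holders; place in the row varies. Not full: one blank left.
- holder_c: fixed stand of one tag, foot 44 x 70 mm, on a plank (its top 15 mm above the table). Origin: centre of the foot's underside; x axis points away from the robot, to this tag's own bin (bin centre 125 mm along +x, same y); y axis parallel to the hinge, which is 16 mm above the origin. Four stand in a row 92 mm apart; which stands where varies.
- tag_c (a joint): hinge of the bone-white tag on holder_c, a plate 56 wide, 6 thick, 66 mm from hinge to free edge, 50 g. 0 = upright; +0.6 = leaning back to its bin on a stop, disc face up; -0.6 = leaning to the robot on a stop, bar face up; leaning, the edge is 37 mm off the hinge, 85 mm above the table. Swings freely: pushed past upright it falls to the other stop. Starts at +0.6.
- bin_c: white open bin, 76 x 80 mm, 30 mm high, fixed on the plank behind one of the tags; origin: centre of its underside; x axis as for the holders; place in the row varies. Not full: one blank left.
- holder_d: fixed stand of one tag, foot 44 x 70 mm, on a plank (its top 15 mm above the table). Origin: centre of the foot's underside; x axis points away from the robot, to this tag's own bin (bin centre 125 mm along +x, same y); y axis parallel to the hinge, which is 16 mm above the origin. Four stand in a row 92 mm apart; which stands where varies.
- tag_d (a joint): hinge of the bone-white tag on holder_d, a plate 56 wide, 6 thick, 66 mm from hinge to free edge, 50 g. 0 = upright; +0.6 = leaning back to its bin on a stop, disc face up; -0.6 = leaning to the robot on a stop, bar face up; leaning, the edge is 37 mm off the hinge, 85 mm above the table. Swings freely: pushed past upright it falls to the other stop. Starts at +0.6.
- bin_d: white open bin, 76 x 80 mm, 30 mm high, fixed on the plank behind one of the tags; origin: centre of its underside; x axis as for the holders; place in the row varies. Not full: empty.
- blank_1: loose dark slate disc, 56 mm diameter, 12 mm thick, in bin_a; origin: centre of its underside. Not to be disturbed.
- blank_2: loose dark slate disc, 56 mm diameter, 12 mm thick, in bin_a; origin: centre of its underside. Not to be disturbed.
- blank_3: loose dark slate disc, 56 mm diameter, 12 mm thick, in bin_a; origin: centre of its underside. Not to be disturbed.
- blank_4: loose dark slate disc, 56 mm diameter, 12 mm thick, in bin_b; origin: centre of its underside. Not to be disturbed.
- blank_5: loose dark slate disc, 56 mm diameter, 12 mm thick, in bin_c; origin: centre of its underside. Not to be disturbed.
- cup: bystander: loose white cup, rim diameter 76 mm, 85 mm high, standing at the left end of the row; origin: centre of its underside
- pine_block: bystander: loose pine block 150 x 55 x 32 mm lying at the right end of the row; origin: centre of its underside, x along its length
- whetstone: bystander: loose grey whetstone 35 x 110 x 22 mm lying on the table between the robot and the tags; origin: centre of its underside, y along its length

How it is judged (in metres and radians):
At the end, for the whole second after the job is handed in: The tag in front of the full bin leans back towards it (joint above 0.5 rad), every other tag leans towards the robot (joint below -0.5 rad), and the blanks and bystanders are within 20 mm of where they started (((horizontal distance between holder_a and bin_a below 0.14 m and value of joint tag_a above 0.5 rad) or (not (horizontal distance between holder_a and bin_a below 0.14 m) and value of joint tag_a below -0.5 rad)) and ((horizontal distance between holder_b and bin_a below 0.14 m and value of joint tag_b above 0.5 rad) or (not (horizontal distance between holder_b and bin_a below 0.14 m) and value of joint tag_b below -0.5 rad)) and ((horizontal distance between holder_c and bin_a below 0.14 m and value of joint tag_c above 0.5 rad) or (not (horizontal distance between holder_c and bin_a below 0.14 m) and value of joint tag_c below -0.5 rad)) and ((horizontal distance between holder_d and bin_a below 0.14 m and value of joint tag_d above 0.5 rad) or (not (horizontal distance between holder_d and bin_a below 0.14 m) and value of joint tag_d below -0.5 rad)) and distance of each of cup, pine_block, whetstone, blank_1, blank_2, blank_3, blank_4, blank_5 from where it was at the start of the episode below 0.02 m); the robot touches nothing.
It fails at once if a bystander (cup, pine block, whetstone) was moved or lifted by more than 20 mm (distance of any of cup, pine_block, whetstone from where it was at the start of the episode above 0.02 m).
It fails at once if a slate blank was moved or lifted by more than 20 mm (distance of any of blank_1, blank_2, blank_3, blank_4, blank_5 from where it was at the start of the episode above 0.02 m).
It fails at once if a tag or its stand was gripped or pushed hard (over 15 N) (contact force between any of the fingers, the arm and holder_a above 15 N or contact force between any of the fingers, the arm and holder_b above 15 N or contact force between any of the fingers, the arm and holder_c above 15 N or contact force between any of the fingers, the arm and holder_d above 15 N).
It also fails if it takes over 67 s, if anything falls off the work surface, if the arm or the gripper's body presses on something with over 40 N, if the wrist force passes 120 N, or if a joint passes its speed limit or range.

## Working session

There is one attempt and no reset: what is moved stays moved. The work goes in short steps, each a Python script; the robot and the scene stay as the last script left them, time stands still between calls to the robot, and variables do not carry over. Pictures are saved under pics/ and viewed, about 8 in all and at most 12, crops included, and the job is handed in when it is done.

```bash
mkdir -p pics; cat > h.py <<'E'
import numpy as np, cv2
from rig import manip, eoat, vision
def snap(name, fn):
    cal=vision.calibration(name); im,d=vision.capture(name)
    cv2.imwrite(f'pics/{fn}.png',im[:,:,::-1]); np.savez(f'pics/{fn}.npz',d=d,**{k:np.array(cal[k],float) for k in('K','dist_coeffs','xyz','rotation')})
def cloud(fn):
    z=np.load(f'pics/{fn}.npz'); d=z['d']; h,w=d.shape
    u,v=np.meshgrid(np.arange(w),np.arange(h))
    p=cv2.undistortPoints(np.stack([u,v],-1).reshape(-1,1,2).astype(float),z['K'],z['dist_coeffs']).reshape(h,w,2)
    c=np.dstack([p[...,0]*d,p[...,1]*d,d]); R=z['rotation']
    if R.shape!=(3,3):
        from scipy.spatial.transform import Rotation as Ro; R=Ro.from_euler('xyz',R).as_matrix()
    W=c@R.T+z['xyz']; W[d==0]=np.nan; return W
E
python3 - <<'E'
from h import *
for n in('scene','top'): snap(n,n+'0')
s=manip.read_state(); print(s)
print(vision.calibration('top'))
import cv2,numpy as np
E
```

```text
{'clock': 0.1, 'joints': array([ 1.04669724e+00,  2.91215439e-01, -1.54021466e-01,  1.12670918e+00,
        1.17682133e-05,  1.43150785e+00]), 'qvel': array([-0.00024754, -0.00155462,  0.00057999, -0.00050966,  0.00158405,
       -0.00073323]), 'joint_efforts': array([ 1.49199241e-03, -5.37978530e+01,  3.31918287e+01,  9.29115544e-03,
       -2.27614510e-04, -3.27884186e-05]), 'ee_pos': array([196.87135952, 486.27895727, 230.80512164]), 'eef_rot': array([ 2.99206917,  1.56964651, -2.10513042]), 'ft_force': array([ 0.3317587 ,  0.58271835, -0.45286824]), 'torque': array([ 0.06474904,  0.01136643, -0.01999115]), 'finger_gap': 85.52325548853695}
{'K': array([[380.9006829 ,   0.        , 286.6787617 ],
       [  0.        , 380.9006829 , 215.72346706],
       [  0.        ,   0.        ,   1.        ]]), 'dist_coeffs': array([-0.09536189,  0.        ,  0.        ,  0.        ,  0.        ]), 'xyz': array([ 398.85049801,   30.77605909, 1008.61620679]), 'rotation': array([-3.00776242e+00,  2.45259107e-03, -1.55881382e+00])}
```

View pics/top0.png

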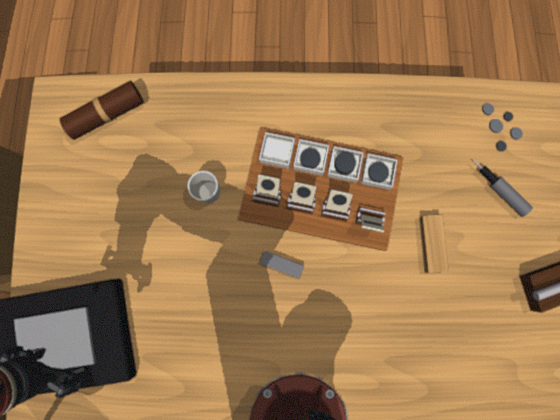

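View pics/scene0.png

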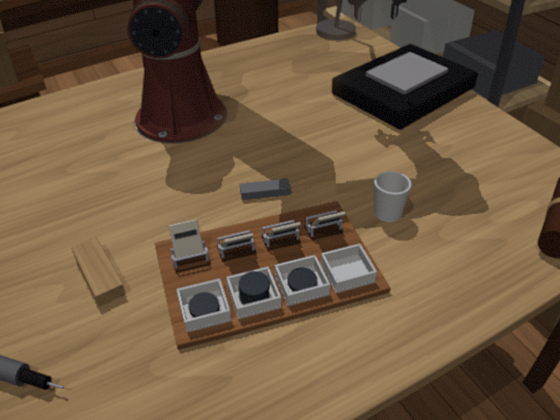

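Top view: the bins from left to right (px 277,150 / 311,158 / 345,163 / 380,171) are empty, one blank, a high stack and one blank. Tags 1–3 show the disc and tag 4 (372,218) shows the bar. I'll check the heights and measure with depth.

```bash
python3 - <<'E'
from h import *
W=cloud('top0')
def m(u,v,r=2): return np.nanmedian(W[v-r:v+r+1,u-r:u+r+1].reshape(-1,3),0).round(1)
for n,u,v in [('bin1',277,150),('b2',311,158),('b3',345,163),('b4',380,171),('tag1',268,185),('t2',303,195),('t3',338,203),('t4',372,218),('plankL',250,205),('plank',315,222),('cup',203,186),('block',432,243),('whet',282,265),('table',350,320)]: print(n,m(u,v))
# clouds: tag points z 50..100 above plank
im=cv2.imread('pics/top0.png')
reg=np.zeros(W.shape[:2],bool); reg[165:240,245:395]=1
M=(reg&(W[...,2]>45)).astype(np.uint8)
n,l,st,_=cv2.connectedComponentsWithStats(M)
for i in range(1,n):
    P=W[l==i]
    if len(P)<30: continue
    hi=P[P[:,2]>np.percentile(P[:,2],80)]; lo=P[P[:,2]<np.percentile(P[:,2],20)]
    print(len(P),P.mean(0).round(1),'hi',hi.mean(0).round(1),'lo',lo.mean(0).round(1))
c=im[120:250,235:410]; cv2.imwrite('pics/crop.png',cv2.resize(c,None,fx=4,fy=4,interpolation=cv2.INTER_CUBIC))
# bins: stats
M=np.zeros(W.shape[:2],bool); M[125:195,250:405]=1; M&=(W[...,2]>38)&(W[...,2]<62)
n,l,st,_=cv2.connectedComponentsWithStats(M.astype(np.uint8))
for i in range(1,n):
    if st[i,4]>50: 
        r=cv2.minAreaRect(W[l==i][:,:2].astype(np.float32)); print('bin',st[i,4],r)
M=(W[...,2]>10)&(W[...,2]<22); M[:120]=0;M[255:]=0;M[:,:235]=0;M[:,410:]=0
print('plank',cv2.minAreaRect(W[M][:,:2].astype(np.float32)))
E
```

```text
bin1 [709.9  63.   20.3]
b2 [685.8 -27.8  31.6]
b3 [ 665.7 -114.2   55.5]
b4 [ 652.9 -210.8   30.9]
tag1 [602.6  82.4  69. ]
t2 [579.4  -6.   61.7]
t3 [560.6 -94.7  59.9]
t4 [ 525.5 -184.5   42.6]
plankL [559.9 132.1  15.9]
plank [516.7 -39.7  16.1]
cup [612.2 261.3   6. ]
block [ 463.2 -343.9   31.9]
whet [403.6  45.3  21.9]
table [ 262.9 -133.2   -0. ]
126 [ 653.4 -114.1   54.5] hi [ 655.  -109.2   57.7] lo [ 650.  -115.3   50.1]
359 [605.5  83.5  69.2] hi [618.2  82.8  85.5] lo [593.2  85.1  49.6]
349 [587.9  -6.1  70.3] hi [600.   -8.1  86.1] lo [576.4  -3.4  50.8]
366 [569.6 -96.2  69.2] hi [581.8 -99.5  85.7] lo [557.5 -93.6  49.4]
246 [ 506.8 -177.7   71.5] hi [ 494.8 -176.9   86.3] lo [ 520.4 -181.2   51. ]
bin 218 ((705.9293823242188, 64.05741119384766), (80.58931732177734, 75.09907531738281), 78.11335754394531)
bin 202 ((688.3139038085938, -26.505348205566406), (80.51774597167969, 75.12162780761719), 78.9349136352539)
bin 599 ((669.9237060546875, -117.15879821777344), (81.06429290771484, 75.42459106445312), 78.53935241699219)
bin 225 ((652.3094482421875, -207.36172485351562), (80.52115631103516, 75.42041015625), 78.27154541015625)
bin 161 ((593.2427978515625, 86.03099822998047), (66.12210083007812, 16.601119995117188), 81.23958587646484)
plank ((573.3773193359375, -50.70513916015625), (402.231689453125, 334.98626708984375), 78.89500427246094)
```

View pics/crop.png

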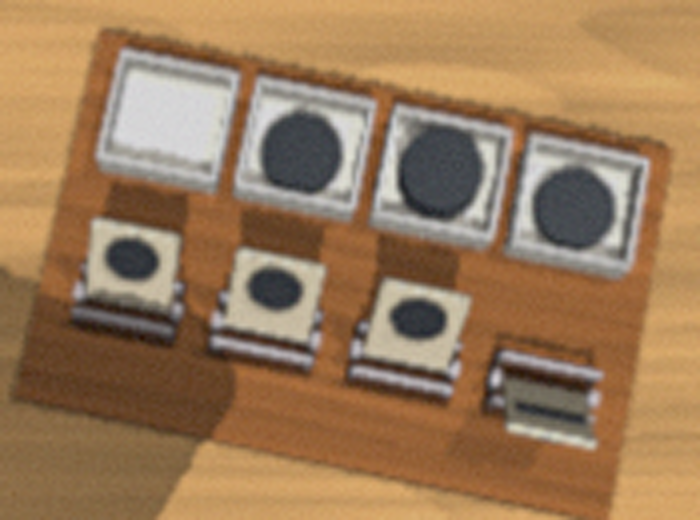

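The stack at bin 3 tops out at z≈55.5 = 15+30+10, so it's the full bin. Tag 3 already shows the disc and tag 4 the bar, so only tags 1 and 2 (empty, one blank) need pushing towards the robot. The measured bin size of 80.5 x 75 and spacing of 92 mm match the task.

```bash
python3 - <<'E'
from h import *
from scipy.spatial.transform import Rotation as Ro
b1=np.array([705.93,64.06]); b4=np.array([652.31,-207.36])
y=(b1-b4)/np.linalg.norm(b1-b4); x=np.array([y[1],-y[0]]); 
print(np.linalg.norm(b1-b4)/3)
H=[b1-125*x+(b4-b1)*i/3 for i in range(4)]; print(np.round(H,1))
X=np.array([0,0,-1.]); best=None
for s in(1,-1):
    Z=np.array([*(s*y),0]); o=Ro.from_matrix(np.c_[X,np.cross(Z,X),Z]).as_euler('xyz')
    q=manip.solve_ik([*(H[0]+72*x),170],o)
    if q is not None:
        c=np.abs(np.array(q)-manip.read_state()['joints']).max()
        if best is None or c<best[0]: best=(c,o)
o=best[1]; P=lambda i,lx,z:[*(H[i]+lx*x),z]
eoat.gripper_close(20)
manip.reach(P(0,72,170),o)
for i in(0,1):
    manip.movel(P(i,72,170),v=150)
    manip.movel(P(i,72,70),v=100)
    print(manip.read_state()['ft_force'].round(2))
    manip.movel(P(i,0,70),v=50)
    print(manip.read_state()['ft_force'].round(2),manip.read_state()['ee_pos'].round(1))
    manip.wait(.4)
    manip.movel(P(i,10,70),v=80); manip.movel(P(i,10,170),v=150)
manip.reach([197,486,231],o) if manip.solve_ik([197,486,231],o) is not None else print('noik')
manip.wait(.5); snap('top','top1'); snap('scene','scene1')
W=cloud('top1')
for i in range(4):
    D=W[...,:2]-H[i]; lx=D@x; ly=D@y
    m=(abs(lx)<50)&(abs(ly)<26)&(W[...,2]>78)&(W[...,2]<110); print(i+1,m.sum(),'edge local x',lx[m].mean().round(1), 'z',W[m][:,2].mean().round(1))
A=cloud('top0')
for n,u,v in [('b2',311,158),('b3',345,163),('b4',380,171),('cup',203,186),('block',432,243),('whet',282,265)]: print(n,(W[v,u]-A[v,u]).round(1))
print(manip.read_state()['clock'])
a=cv2.imread('pics/top1.png')[115:275,185:450]; b=cv2.imread('pics/scene1.png')[150:350,60:430]
a=cv2.resize(a,(555,335)); b=cv2.resize(b,(440,238)); c=np.zeros((580,560,3),np.uint8); c[:335,:555]=a; c[340:578,:440]=b; cv2.imwrite('pics/after.png',c)
E
```

```text
92.22190677322222
[[ 583.3   88.3]
 [ 565.4   -2.2]
 [ 547.6  -92.7]
 [ 529.7 -183.1]]
[0.19 0.18 0.  ]
[ 0.56 -0.28  0.1 ] [583.6  88.2  70. ]
[ 0.56 -0.54 -0.49]
[ 0.08 -0.87  0.28] [565.7  -2.3  70. ]
1 83 edge local x -32.9 z 85.1
2 84 edge local x -33.2 z 84.4
3 117 edge local x 32.7 z 83.5
4 81 edge local x -33.7 z 84.3
b2 [-0.4  0.1  1.3]
b3 [ 0.3 -0.2 -1.2]
b4 [ 1.5 -1.4 -5.8]
cup [-0.5 -0.5  2.2]
block [-0.2  1.3  3.4]
whet [ 0.   0.  -2.2]
15.5083<sys>:0: UserWarning: Gimbal lock detected. Setting third angle to zero since it is not possible to uniquely determine all angles.
```

View pics/after.png

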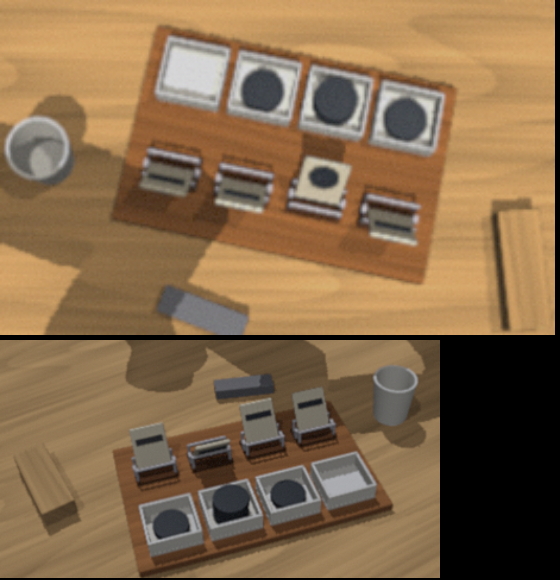

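The picture shows tags 1, 2 and 4 with the bar up (170,172 / 243,188 / 390,217) and tag 3 with the disc up (320,185), in front of the full bin. Nothing else has moved.

```bash
python3 -c "
from rig import manip
manip.finish_job()"
```

```text
the job is handed in; nothing more can be done
```

The job is handed in: only the full bin's tag now leans back with its disc up, and the other three lean towards the robot with the bar up. No verdict is reported.

- **What I did:** Counted from the left, the third bin is the full one; its stack measured about 55 mm above the table, which is 10 mm over the brim. Its tag was already right, and so was the fourth tag. I pushed tags 1 and 2 over from the bin side with the closed fingertips. The wrist force read under 1 N just after each push.
- **Tags, last check:** The final depth measurement put the free edges of tags 1, 2 and 4 about 33 mm towards the robot, and that of tag 3 about 33 mm towards its bin. All were about 84 mm above the table, so they rest on their stops.
- **Blanks and bystanders:** The before and after pictures show no movement of the blanks, cup, block or whetstone. Single-pixel depth readings on them differed by up to about 6 mm (at the blank in bin 4), which I took as noise and did not check further.
- **Time and clearance:** The clock stood at about 15.5 s of the 67 s, with the arm moved clear of everything.

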